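# Empty the walnut tin into the serving bowl

## Task

Slide the blue serving bowl across the work surface, without lifting it, until it is up against the riser right in front of the walnut tin. Then tip the tin so that all six walnuts roll out into the bowl, and stand the empty tin back upright on the riser. Do not drop or fling the tin, and leave the honey pot, canister, pitcher and small glass bowl where they stand.

Things in the scene. Friction and masses are not known exactly. Their poses are not given: they have to be found in the camera images.
- riser: fixed dark cherry counter riser (a low step), 360 mm along x, 200 mm along y, 110 mm high. Origin: centre of its underside; z up. Its +y long edge, towards the bowl, is the pouring edge. The 18 mm top board overhangs the skirt board by 10 mm there, so the 55 mm high bowl can go 10 mm under the edge until it meets the skirt
- riser_edge (a point): middle of the riser's +y top edge, 110 mm above the work surface; axes as the riser's
- tin: loose round tin, cream enamel, dark rim, open on top, 120 mm outer diameter, 100 mm high, wall 3 mm, 0.3 to 0.55 kg; stands on the riser near its pouring edge (15 to 35 mm clear, turned up to 0.18 rad) with six walnuts in it. Origin: centre of its underside; z up through the mouth; +y towards the pouring edge at the start. Steel loop handles at +y and -y
- tin_back_bar (a point): middle of the bar of the back (-y) loop handle, (0, -100, 80) mm in the tin's frame. An 8 mm round bar parallel to the tin's x, straight for 56 mm, 36 mm clear of the wall; its legs join the wall at x = -36 and +36 mm. Pinched across, the bar can turn between the finger pads. The front (+y) handle is its mirror image, bar at (0, 100, 80) mm
- tin_mouth (a point): centre of the tin's mouth, at (0, 0, 100) mm in the tin's frame
- bowl: loose blue stoneware serving bowl, 190 mm diameter at the rim, 152 mm at the foot, 55 mm high, straight sloping wall 5 mm thick, about 0.5 to 0.85 kg; it stands on the work surface 60 to 120 mm clear of the riser's edge, on its +y side. Origin: centre of its underside; z up; it slides easily when pushed at the rim
- walnut0: one of six walnuts in the shell, 37 mm long and 31 mm thick, 13 g, loose in the tin at the start. Origin: its centre
- walnut1: one of six walnuts in the shell, 37 mm long and 31 mm thick, 13 g, loose in the tin at the start. Origin: its centre
- walnut2: one of six walnuts in the shell, 37 mm long and 31 mm thick, 13 g, loose in the tin at the start. Origin: its centre
- walnut3: one of six walnuts in the shell, 37 mm long and 31 mm thick, 13 g, loose in the tin at the start. Origin: its centre
- walnut4: one of six walnuts in the shell, 37 mm long and 31 mm thick, 13 g, loose in the tin at the start. Origin: its centre
- walnut5: one of six walnuts in the shell, 37 mm long and 31 mm thick, 13 g, loose in the tin at the start. Origin: its centre
- honey_pot: bamboo honey pot with lid, loose, 76 mm diameter, 97 mm high, standing on the riser; bystander. Origin: centre of its underside
- canister: stainless canister with clamped lid, loose, 114 mm diameter, 175 mm high; bystander. Origin: centre of its underside
- pitcher: green ceramic pitcher, loose, 122 mm diameter and 185 mm high, handle reaching 95 mm from its axis; bystander. Origin: centre of its underside
- glass_bowl: small clear glass bowl, loose, 110 mm diameter, 45 mm high; bystander. Origin: centre of its underside
Not all that is in view belongs to the job. What is shaped like the tin but orange or pink is not meant.

How it is judged:
On the way, in this order (a step that is already met when the one before it is completed fails the run):
1. the bowl stands against the riser (gap to the skirt board under 20 mm) in front of the tin (within 50 mm sideways, seen along the tin's y) (y of bowl in the frame of riser below 0.205 m and z of bowl in the frame of riser below 0.01 m and x of bowl in the frame of tin between -0.05 and 0.05 m), for 0.2 s.
2. the tin is tipped well over (more than 1.2 rad from upright) (angle between tin's own z axis and vertical above 1.2 rad).
At the end, for the whole second after the job is handed in: All six walnuts lie at rest inside the bowl (centres within 88 mm of its axis and under 65 mm above its underside); the bowl stands upright on the work surface; the tin stands upright (within 0.06 rad) and at rest on the riser's top with its centre over the board (z of walnut0 in the frame of bowl between 0.01 and 0.065 m and horizontal distance between each of walnut0, walnut1, walnut2, walnut3, walnut4, walnut5 and bowl below 0.088 m and linear speed of each of walnut0, walnut1, walnut2, walnut3, walnut4, walnut5 below 0.05 m/s and z of walnut1 in the frame of bowl between 0.01 and 0.065 m and z of walnut2 in the frame of bowl between 0.01 and 0.065 m and z of walnut3 in the frame of bowl between 0.01 and 0.065 m and z of walnut4 in the frame of bowl between 0.01 and 0.065 m and z of walnut5 in the frame of bowl between 0.01 and 0.065 m and angle between bowl's own z axis and vertical below 0.1 rad and height (world z) of bowl below 0.01 m and angle between tin's own z axis and vertical below 0.06 rad and z of tin in the frame of riser between 0.105 and 0.116 m and y of tin in the frame of riser between -0.09 and 0.09 m and x of tin in the frame of riser between -0.17 and 0.17 m and linear speed of tin below 0.02 m/s); the robot touches nothing.
It fails at once if the honey pot, canister, pitcher or small glass bowl is shifted by more than 25 mm (distance of any of honey_pot, canister, pitcher, glass_bowl from where it was at the start of the episode above 0.025 m).
It fails at once if the bowl is lifted off the work surface by more than 20 mm or tipped by more than 0.3 rad (height (world z) of bowl above 0.02 m or angle between bowl's own z axis and vertical above 0.3 rad).
It fails at once if the tin is dropped or flung (faster than 0.9 m/s) (linear speed of tin above 0.9 m/s).
It also fails if it takes over 72 s, if anything falls off the work surface, if the arm or the gripper's body presses on something with over 40 N, if the wrist force passes 120 N, or if a joint passes its speed limit or range.

## Robot

A 6-joint arm with a two-finger parallel gripper is mounted at the origin on the work surface. World frame = base frame: x ahead of the robot, y to its left, z up, the work surface at z = 0. Lengths are in m, angles in rad, forces in N, time in s.
With the tool pointing down it reaches from about 0.375 to 0.975 m from the base axis. Payload 3.8 kg.
Tool frame: the origin (TCP) lies at the very end of the fingers, on their centre line; the grasp point (between the pads) lies 19 mm behind it; z points along the fingers, y is the line along which they close (so a half turn about z gives the same grasp; the last joint's range is limited). The gripper opens to 85 mm and grips with 20 to 120 N. Pads are 22 mm wide; open, the fingers measure 114 mm over their backs; the gripper's body (76 mm by 85 mm) begins 54 mm behind the grasp point. The pads swing forward as they close: fully open they stand 13 mm farther back than shut.
Start: joints at [-1.305, 0.264, 1.604, -0, 1.274, -0.037], TCP at [0.201, -0.644, 0.231] pointing down, gripper open.
Joint ranges: [-2.63, 2.63], [-0.94, 2.18], [0.31, 2.57], [-1.31, 4.45], [0, 2.66], [-2.55, 2.55]. Speed limits (rad/s): [2.57, 2.57, 3.14, 3.14, 3.14, 3.14].

## Interface

Orientations are given as a rotation vector (axis times angle).
In Python, from workcell import bot, vision gives the robot as it stands. The module is installed in compiled form; this text tells all that it offers.
- The arm moves only by the tool play_rows, never from a script. Its argument "moves" is a list that holds one entry, the list of rows, each a list of 7 numbers: the turn, a rotation vector about the tool's x, y, z as a fraction of full scale, then the shift along the tool's x, y, z as a fraction of full scale, then the finger opening in mm, from 0 to 85.4. In form: [[[ax, ay, az, x, y, z, jaw], ...]]. A call has 1 to 5 rows; each row shifts and turns the commanded pose from where the row before left it, along the tool's axes as they then stand; what a row does not reach is not made up. Full scale, the value 1, is 0.1 m for a shift and 0.5 rad for a turn. A row lasts 1/12 s, in which the tool goes at most 41.7 mm and 7.16 degrees, less where a joint would pass 70% of its speed; a pose out of reach is approached as far as the arm can. A call with a number of a shift or a turn outside -1 to 1 is refused whole. A call with a gripper value outside its range is refused whole. The fingers move at their own pace and stop on an object; "newtons" is the grip in N (left out, the last holds). Time passes only in rows, so rows that do not move let the fingers close. It gives the time, the measured TCP pose, the force, the opening and the grip force at its end, in the units of the state.
- bot.read_state(): the state, without advancing time (a new reading comes with each control period).
- vision.read_camera(name): name is "side" or "top" or "wrist"; returns a dict with "image" (400x640x3 uint8, red, green, blue), "depth" (400x640 float32, m along the optical axis (not along the pixel's ray), 0 where there is no reading), "K" (3x3 intrinsics, pixels), "dist" ([k1, k2, p1, p2, k3] as OpenCV has them; the pictures are not rectified), "R" (3x3) and "t" (3): a world point X has camera coordinates R X + t. Camera axes: x right, y down, z forward; pixel columns grow to the right and rows downward; lengths in m; the calibration is good to about 2 mm. A picture is of the moment at which its call begins.
- bot.finish_job(): hands the job in; it is judged then, once.
The state is a dict: "time": time; "q": joint angles; "joint_vel": joint speeds; "joint_torque": joint torques, N m; "tool_pos": TCP position; "tcp_rot": TCP orientation; "wrist_force": force on the tool from outside, world axes, zero at the start; "torque": the same for the moment, N m; "width": opening from 0.0 (shut) to 1.0 (fully open); "grip_force": force on a finger pad.
Only numpy, scipy, OpenCV 4.12 (cv2) and the standard library are available. Lean on these libraries where they do the work, as an engineer would, in place of code of your own. Each camera call takes 0.05 s, during which the arm holds its last target. There are 200 camera calls.

## Working session

There is one attempt and no reset: what is moved stays moved. The work goes in short steps, Python scripts to look and compute and a tool call to move; the robot and the scene stay as the last step left them, time stands still between calls to the robot, and variables do not carry over. Pictures are saved under pics/ and viewed, at most 10 in all, crops included, and the job is handed in when it is done.

Besides the shell and the picture viewer there is one more tool, called after "Emit:" as name([rows], argument=value, ...), one row to a line, values as JSON. play_rows: Moves the arm, as the interface text tells. Its arguments: {"type":"object","properties":{"moves":{"type":"array","items":{"type":"array","items":{"type":"array","items":{"type":"number"}}}},"newtons":{"type":"number"}},"required":["moves"]}

```bash
mkdir -p pics; python3 - <<'E'
from workcell import bot, vision
import cv2,numpy as np
s=bot.read_state(); print({k:np.round(v,3).tolist() for k,v in s.items()})
ims=[]
for n in ("top","side"):
    c=vision.read_camera(n); np.savez(f"{n}0.npz",**c)
    cv2.imwrite(f"pics/{n}0.png",c["image"][:,:,::-1])
    print(n,c["K"].tolist(),c["dist"],(-c["R"].T@c["t"]).round(3),c["R"].round(2).tolist())
E
```

```text
{'time': 0.0, 'q': [-1.305, 0.265, 1.605, -0.0, 1.274, -0.037], 'joint_vel': [-0.001, 0.0, 0.002, 0.0, -0.001, 0.001], 'joint_torque': [-0.003, -51.512, -36.732, -0.0, 0.013, 0.0], 'tool_pos': [0.201, -0.644, 0.23], 'tcp_rot': [-3.103, -0.474, 0.0], 'wrist_force': [0.277, -0.242, -0.1], 'torque': [0.05, 0.012, -0.003], 'grip_force': 0.0, 'width': 0.999}
top [[464.9050733736854, 0.0, 315.5774962881216], [0.0, 464.9050733736854, 204.19981367226308], [0.0, 0.0, 1.0]] [-0.12222077  0.          0.          0.          0.        ] [ 0.344 -0.078  1.786] [[-0.0, -1.0, 0.0], [-1.0, 0.0, -0.08], [0.08, -0.0, -1.0]]
side [[511.30699476152716, 0.0, 318.0320577551995], [0.0, 511.30699476152716, 201.23474472366698], [0.0, 0.0, 1.0]] [-0.02382341  0.          0.          0.          0.        ] [1.18  0.685 1.353] [[-0.74, 0.67, 0.01], [0.5, 0.57, -0.65], [-0.44, -0.47, -0.76]]
```

View pics/top0.png

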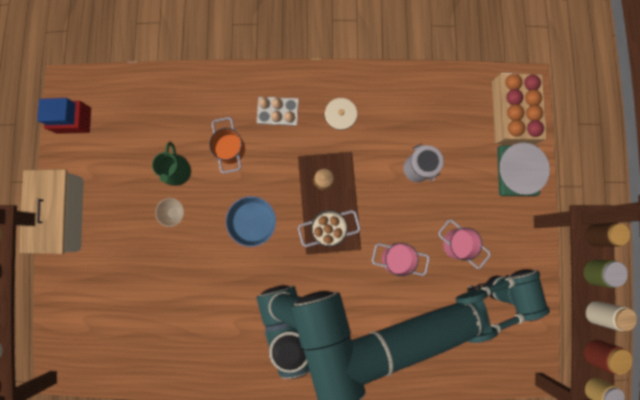

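View pics/side0.png

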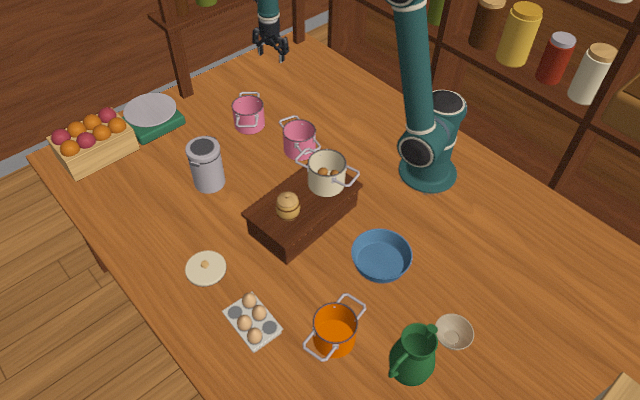

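The top view shows the riser at about (330,202), the cream tin with walnuts at (329,229) with its handles at (304,233) and (355,222), and the bowl at (251,221). The honey pot is at (324,178) and a pink decoy at (401,259). Next I'll measure them using the depth data.

```bash
cat > h.py <<'E'
import numpy as np, cv2
from workcell import bot, vision
def cloud(c):
    h,w=c["depth"].shape
    u,v=np.meshgrid(np.arange(w,dtype=float),np.arange(h,dtype=float))
    n=cv2.undistortPoints(np.stack([u.ravel(),v.ravel()],1)[:,None],c["K"],c["dist"])[:,0]
    d=c["depth"].ravel()
    P=np.c_[n*d[:,None],d]
    X=(P-c["t"])@c["R"]; X[d==0]=np.nan
    return X.reshape(h,w,3)
def circ(xy):
    # robust circle fit
    for _ in range(5):
        A=np.c_[2*xy,np.ones(len(xy))]; s=np.linalg.lstsq(A,(xy**2).sum(1),rcond=None)[0]
        r=np.sqrt(s[2]+s[0]**2+s[1]**2); e=abs(np.hypot(*(xy-s[:2]).T)-r)
        xy=xy[e<max(0.004,np.percentile(e,85))]
    return s[:2].round(4),r.round(4),len(xy)
E
python3 - <<'E'
from h import *
for n in ("top","side"):
    c=np.load(n+"0.npz"); X=cloud(c); im=c["image"].astype(int)
    P=X.reshape(-1,3); col=im.reshape(-1,3); z=P[:,2]
    reg=(P[:,0]>0.15)&(P[:,0]<0.75)&(P[:,1]>-.3)&(P[:,1]<.4)
    print(n,"table z",np.nanmedian(z[reg&(abs(z)<.02)]))
    b=reg&(col[:,2]>col[:,0]+30)&(col[:,2]>60)&(z<.08); print(" bowl blue",P[b].min(0).round(3),P[b].max(0).round(3))
    rb=b&(z>.047); print(" bowl rim",circ(P[rb,:2]))
    t=reg&(abs(z-.11)<.006); q=P[t,:2].astype(np.float32)
    r=cv2.minAreaRect(q); print(" riser",r, np.median(z[t]),t.sum())
    t=reg&(abs(z-.21)<.007)&(np.hypot(P[:,0]-.31,P[:,1]+.12)<.13); print(" rim n",t.sum(),P[t].min(0),P[t].max(0),circ(P[t,:2]))
    t=reg&(z>.16)&(z<.28)&(np.hypot(P[:,0]-.31,P[:,1]+.12)<.2);print(' hi',P[t].min(0).round(3),P[t].max(0).round(3))
for p in [(329,229),(304,233),(355,222),(324,178),(401,259),(251,221),(301,157),(352,154),(359,249),(308,253)]:
    X=cloud(np.load("top0.npz")); print(p,X[p[1],p[0]].round(3))
E
```

```text
top table z 0.0012562113168664124
 bowl blue [ 0.335  0.069 -0.007] [0.508 0.236 0.061]
 bowl rim (array([0.4203, 0.1567]), np.float64(0.0871), 61)
 riser ((0.5214418768882751, 0.06871351599693298), (0.6879945397377014, 0.39457663893699646), 79.81928253173828) 0.11061211540715982 3542
 rim n 109 [ 0.32917664 -0.18793903  0.20311438] [ 0.43741247 -0.06888902  0.21690272] (array([ 0.3894, -0.1295]), np.float64(0.0587), 108)
 hi [ 0.174 -0.237  0.162] [0.449 0.045 0.28 ]
side table z -0.0004991219778568113
 bowl blue [ 0.293  0.04  -0.006] [0.516 0.254 0.061]
 bowl rim (array([0.4239, 0.1619]), np.float64(0.0901), 325)
 riser ((0.5226660966873169, 0.07887724041938782), (0.6673453450202942, 0.39323070645332336), 80.97712707519531) 0.10884481074978115 3463
 rim n 157 [ 0.32985018 -0.18749168  0.20309352] [ 0.43613618 -0.06327026  0.21631267] (array([ 0.3923, -0.1252]), np.float64(0.0582), 139)
 hi [ 0.158 -0.232  0.16 ] [0.455 0.048 0.28 ]
(329, 229) [ 0.389 -0.132  0.141]
(304, 233) [ 0.375 -0.043  0.113]
(355, 222) [ 0.414 -0.227  0.112]
(324, 178) [ 0.561 -0.113  0.211]
(401, 259) [ 0.277 -0.412  0.01 ]
(251, 221) [0.423 0.163 0.005]
(301, 157) [ 0.652 -0.032  0.111]
(352, 154) [ 0.684 -0.227  0.002]
(359, 249) [ 0.317 -0.241  0.114]
(308, 253) [ 0.303 -0.058  0.109]
```

```bash
cat >> h.py <<'E'
def atz(c,uv,z):
    n=cv2.undistortPoints(np.float64(uv).reshape(-1,1,2),c["K"],c["dist"])[:,0]
    d=np.c_[n,np.ones(len(n))]@c["R"]; o=-c["R"].T@c["t"]
    return o+d*((z-o[2])/d[:,2])[:,None]
E
python3 - <<'E'
from h import *
out=[]
for n in ("top","side"):
    c=np.load(n+"0.npz"); X=cloud(c); im=c["image"].astype(int); z=X[...,2]
    m=((abs(z-.11)<.006)&(X[...,0]>.26)&(X[...,0]<.75)&(X[...,1]>-.32)&(X[...,1]<.05)&(im.sum(2)<200)).astype(np.uint8)
    k,l,st,_=cv2.connectedComponentsWithStats(m); i=1+st[1:,4].argmax()
    q=X[l==i][:,:2].astype(np.float32); r=cv2.minAreaRect(q); print(n,st[i],r); print(cv2.boxPoints(r).round(4).tolist())
c=np.load("top0.npz");t=c["image"][190:270,280:380]; c=np.load("side0.npz");s=c["image"][135:215,270:370]
o=np.hstack([cv2.resize(a,None,fx=4,fy=4,interpolation=cv2.INTER_CUBIC) for a in (t,s)])
cv2.imwrite("pics/crop.png",o[:,:,::-1])
E
```

```text
top [ 299  153   58   68 2360] ((0.5466820597648621, -0.12831708788871765), (0.23620349168777466, 0.19624090194702148), 5.031257152557373)
[[0.4203999936580658, -0.04089999943971634], [0.4375999867916107, -0.23639999330043793], [0.6729000210762024, -0.21570000052452087], [0.6557000279426575, -0.02019999921321869]]
side [ 245  167  117   83 2403] ((0.49010729789733887, -0.12912380695343018), (0.3611072897911072, 0.20123222470283508), 4.850160598754883)
[[0.30169999599456787, -0.04410000145435333], [0.31869998574256897, -0.24459999799728394], [0.6784999966621399, -0.21410000324249268], [0.6614999771118164, -0.01360000018030405]]
```

View pics/crop.png

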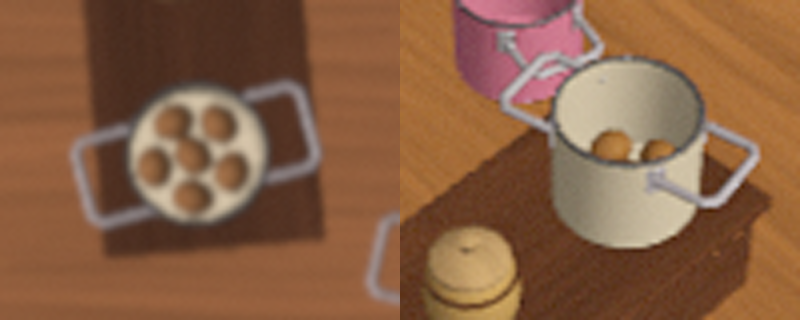

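```bash
python3 - <<'E'
from h import *
def cr(p,off): return (np.array(p)+.5)/4-.5+off
c=np.load("top0.npz")
T=atz(c,[cr(p,[280,190]) for p in [(75,150),(97,222),(297,88),(317,160),(86,187),(308,124)]],.19); print(T.round(4))
fm=T[:2].mean(0);bm=T[2:4].mean(0);print(fm,bm,(fm+bm)/2,np.linalg.norm(fm-bm))
print("rim c",atz(c,[cr((197,153),[280,190])],.21))
s=np.load("side0.npz")
S=atz(s,[cr(p,[270,135]) for p in [(115-8,100-400*0),(157,56)]],.19)
S=atz(s,[cr((p[0]-400,p[1]),[270,135]) for p in [(755,155),(712,203),(505,100),(547,58)]],.19);print(S.round(4))
fm2=S[:2].mean(0);bm2=S[2:].mean(0);print(fm2,bm2,(fm2+bm2)/2,np.linalg.norm(fm2-bm2))
print(bot.read_state()['q'])
# bowl rim from side using color+ fit of rim points; glass, pitcher dist
X=cloud(s)
for p in [(382,257),(299,152),(455,333),(288,195)]: print(p,X[p[1],p[0]].round(3))
E
```

```text
[[ 0.3937 -0.0255  0.19  ]
 [ 0.3321 -0.0444  0.19  ]
 [ 0.447  -0.2165  0.19  ]
 [ 0.385  -0.2333  0.19  ]
 [ 0.362  -0.035   0.19  ]
 [ 0.4159 -0.2257  0.19  ]]
[ 0.36289419 -0.03495251  0.19      ] [ 0.41597079 -0.22486834  0.19      ] [ 0.38943249 -0.12991043  0.19      ] 0.19719317975176628
rim c [[ 0.39051484 -0.12951113  0.21      ]]
[[ 0.3374 -0.0393  0.19  ]
 [ 0.398  -0.0251  0.19  ]
 [ 0.4456 -0.2141  0.19  ]
 [ 0.3885 -0.2284  0.19  ]]
[ 0.36767529 -0.03218739  0.19      ] [ 0.41705434 -0.22121776  0.19      ] [ 0.39236481 -0.12670258  0.19      ] 0.19537341460602786
[-1.30489830e+00  2.64707715e-01  1.60529485e+00  9.42254549e-06
  1.27368146e+00 -3.68847460e-02]
(382, 257) [0.403 0.153 0.002]
(299, 152) [ 0.32  -0.348  0.045]
(455, 333) [0.437 0.473 0.005]
(288, 195) [ 0.568 -0.106  0.204]
```

```bash
cat >> h.py <<'E'
from scipy.spatial.transform import Rotation as Ro
RC=np.array([.490,-.129]); RX=np.array([.9964,.0845]); RY=np.array([-.0845,.9964])
def rw(x,y): return RC+x*RX+y*RY
def toR(p): d=np.asarray(p)[:2]-RC; return np.array([d@RX,d@RY])
def down(psi): return Ro.from_matrix(np.array([[np.cos(psi),np.sin(psi),0],[np.sin(psi),-np.cos(psi),0],[0,0,-1]]))
def go(targets,psi):
    s=bot.read_state(); R0=Ro.from_rotvec(s["tcp_rot"]); R1=down(psi)
    print("t",round(s["time"],2),"pos",np.round(s["tool_pos"],4),"turn units",((R0.inv()*R1).as_rotvec()/.5).round(3))
    p=np.array(s["tool_pos"])
    for t in targets: t=np.array(t,float); print(" ->",t.round(3),"shift units",(R1.inv().apply(t-p)/.1).round(3)); p=t
E
python3 - <<'E'
from h import *
go([[.201,-.644,.33],[.55,-.2,.33],[*rw(-.045,.434),.33],[*rw(-.045,.434),.03],[*rw(-.045,.286),.03]],1.655)
E
```

```text
t 0.1 pos [ 0.2011 -0.6436  0.23  ] turn units [-0.003 -0.003 -2.704]
 -> [ 0.201 -0.644  0.33 ] shift units [-0.004 -0.001 -1.   ]
 -> [ 0.55 -0.2   0.33] shift units [4.131 3.851 0.   ]
 -> [0.408 0.3   0.33 ] shift units [ 5.098 -0.99   0.   ]
 -> [0.408 0.3   0.03 ] shift units [0. 0. 3.]
 -> [0.421 0.152 0.03 ] shift units [-1.48e+00  1.00e-03  0.00e+00]
```

Emit:
play_rows([
  [[0, 0, -0.245, 0, 0, -0.1, 60], [0, 0, -0.245, 0, 0, -0.1, 60], [0, 0, -0.245, 0, 0, -0.1, 60], [0, 0, -0.245, 0, 0, -0.1, 60], [0, 0, -0.245, 0, 0, -0.1, 60]],
])

```text
time: 0.52
tool_pos: [0.2012, -0.6439, 0.2809]
tcp_rot: [-2.813, -1.396, -0.0]
wrist_force: [0.5, 0.5, 0.4]
width: 0.702
grip_force: 0.0
```

Emit:
play_rows([
  [[0, 0, -0.245, 0, 0, -0.1, 60], [0, 0, -0.245, 0, 0, -0.1, 60], [0, 0, -0.245, 0, 0, -0.1, 60], [0, 0, -0.245, 0, 0, -0.1, 60], [0, 0, -0.245, 0, 0, -0.1, 60]],
])

```text
time: 0.93
tool_pos: [0.2012, -0.6439, 0.3309]
tcp_rot: [-2.261, -2.179, -0.001]
wrist_force: [0.9, 0.5, -1.0]
width: 0.703
grip_force: 0.0
```

Emit:
play_rows([
  [[0, 0, -0.25, 0, 0, 0, 60], [0, 0, 0, 0.258, 0.241, 0, 60], [0, 0, 0, 0.258, 0.241, 0, 60], [0, 0, 0, 0.258, 0.241, 0, 60], [0, 0, 0, 0.258, 0.241, 0, 60]],
])

```text
time: 1.35
tool_pos: [0.2892, -0.5322, 0.3304]
tcp_rot: [-2.129, -2.309, -0.001]
wrist_force: [1.1, 0.1, 0.5]
width: 0.707
grip_force: 0.0
```

Emit:
play_rows([
  [[0, 0, 0, 0.258, 0.241, 0, 60], [0, 0, 0, 0.258, 0.241, 0, 60], [0, 0, 0, 0.258, 0.241, 0, 60], [0, 0, 0, 0.258, 0.241, 0, 60], [0, 0, 0, 0.258, 0.241, 0, 60]],
])

```text
time: 1.77
tool_pos: [0.399, -0.3934, 0.3308]
tcp_rot: [-2.128, -2.31, -0.0]
wrist_force: [1.0, 0.4, -0.5]
width: 0.7
grip_force: 0.0
```

Emit:
play_rows([
  [[0, 0, 0, 0.258, 0.241, 0, 60], [0, 0, 0, 0.258, 0.241, 0, 60], [0, 0, 0, 0.258, 0.241, 0, 60], [0, 0, 0, 0.258, 0.241, 0, 60], [0, 0, 0, 0.258, 0.241, 0, 60]],
])

```text
time: 2.18
tool_pos: [0.5085, -0.255, 0.3308]
tcp_rot: [-2.128, -2.31, 0.0]
wrist_force: [1.0, -0.4, -0.3]
width: 0.705
grip_force: 0.0
```

```bash
python3 - <<'E'
from h import *
go([[*rw(-.045,.434),.33],[*rw(-.045,.434),.03],[*rw(-.045,.286),.03]],1.655)
print(np.round(bot.read_state()['q'],3),bot.read_state()['wrist_force'])
E
```

```text
t 2.18 pos [ 0.5085 -0.255   0.3308] turn units [-0.001 -0.001 -0.004]
 -> [0.408 0.3   0.33 ] shift units [ 5.61  -0.53   0.008]
 -> [0.408 0.3   0.03 ] shift units [0. 0. 3.]
 -> [0.421 0.152 0.03 ] shift units [-1.48e+00  1.00e-03  0.00e+00]
[-0.509  0.017  1.702 -0.     1.423 -0.591] [ 0.96793782 -0.3817793  -0.34173666]
```

Emit:
play_rows([
  [[0, 0, 0, 0.374, -0.035, 0, 60], [0, 0, 0, 0.374, -0.035, 0, 60], [0, 0, 0, 0.374, -0.035, 0, 60], [0, 0, 0, 0.374, -0.035, 0, 60], [0, 0, 0, 0.374, -0.035, 0, 60]],
])

```text
time: 2.6
tool_pos: [0.4743, -0.07, 0.3307]
tcp_rot: [-2.128, -2.31, 0.001]
wrist_force: [0.7, 0.8, 0.1]
width: 0.703
grip_force: 0.0
```

Emit:
play_rows([
  [[0, 0, 0, 0.374, -0.035, 0, 60], [0, 0, 0, 0.374, -0.035, 0, 60], [0, 0, 0, 0.374, -0.035, 0, 60], [0, 0, 0, 0.374, -0.035, 0, 60], [0, 0, 0, 0.374, -0.035, 0, 60]],
])

```text
time: 3.02
tool_pos: [0.4414, 0.1148, 0.331]
tcp_rot: [-2.129, -2.31, 0.0]
wrist_force: [1.5, 0.2, -1.0]
width: 0.702
grip_force: 0.0
```

Emit:
play_rows([
  [[0, 0, 0, 0.374, -0.035, 0, 60], [0, 0, 0, 0.374, -0.035, 0, 60], [0, 0, 0, 0.374, -0.035, 0, 60], [0, 0, 0, 0.374, -0.035, 0, 60], [0, 0, 0, 0.374, -0.035, 0, 60]],
])

```text
time: 3.43
tool_pos: [0.4086, 0.2998, 0.3309]
tcp_rot: [2.128, 2.311, -0.001]
wrist_force: [1.3, -0.9, 0.3]
width: 0.702
grip_force: 0.0
```

Emit:
play_rows([
  [[0, 0, 0, 0, 0, 0.35, 60], [0, 0, 0, 0, 0, 0.35, 60], [0, 0, 0, 0, 0, 0.35, 60], [0, 0, 0, 0, 0, 0.35, 60], [0, 0, 0, 0, 0, 0.35, 60]],
])

```text
time: 3.85
tool_pos: [0.409, 0.2981, 0.1544]
tcp_rot: [-2.128, -2.311, 0.0]
wrist_force: [0.5, 0.3, -0.6]
width: 0.701
grip_force: 0.0
```

Emit:
play_rows([
  [[0, 0, 0, 0, 0, 0.3, 60], [0, 0, 0, 0, 0, 0.3, 60], [0, 0, 0, 0, 0, 0.3, 60], [0, 0, 0, 0, 0, 0.2, 60], [0, 0, 0, 0, 0, 0.15, 60]],
])

```text
time: 4.27
tool_pos: [0.4076, 0.2968, 0.0282]
tcp_rot: [-2.128, -2.31, 0.007]
wrist_force: [-1.4, 0.2, -0.8]
width: 0.703
grip_force: 0.0
```

```bash
cat >> h.py <<'E'
def bowl(n="side"):
    c=vision.read_camera(n); X=cloud(c); P=X.reshape(-1,3); col=c["image"].astype(int).reshape(-1,3)
    b=(col[:,2]>col[:,0]+30)&(col[:,2]>60)&(P[:,2]>.047)&(P[:,2]<.065)&(P[:,0]>.2)&(P[:,0]<.6)&(P[:,1]>-.1)&(P[:,1]<.3)
    f=circ(P[b,:2]); print("bowl",f,"riser xy",toR(f[0]).round(4)); return c
E
python3 - <<'E'
from h import *
go([[*rw(-.045,.286),.03]],1.655)
print(np.round(bot.read_state()['q'],3),bot.read_state()['wrist_force']); bowl()
E
```

```text
t 4.27 pos [0.4076 0.2968 0.0282] turn units [-0.008  0.004 -0.004]
 -> [0.421 0.152 0.03 ] shift units [-1.453  0.012 -0.018]
[0.58  0.169 2.137 0.    0.841 0.498] [-1.37261548  0.23431555 -0.75615091]
bowl (array([0.4243, 0.1622]), np.float64(0.0901), 319) riser xy [-0.0409  0.2957]
```

Emit:
play_rows([
  [[0, 0, 0, -0.12, 0, 0, 60], [0, 0, 0, -0.12, 0, 0, 60], [0, 0, 0, -0.12, 0, 0, 60], [0, 0, 0, -0.12, 0, 0, 60], [0, 0, 0, -0.12, 0, 0, 60]],
])

```text
time: 4.73
tool_pos: [0.4157, 0.2378, 0.0327]
tcp_rot: [2.129, 2.309, 0.005]
wrist_force: [0.5, 4.0, -0.1]
width: 0.7
grip_force: 1.7
```

Emit:
play_rows([
  [[0, 0, 0, -0.12, 0, 0, 60], [0, 0, 0, -0.12, 0, 0, 60], [0, 0, 0, -0.12, 0, 0, 60], [0, 0, 0, -0.12, 0, 0, 60], [0, 0, 0, -0.1, 0, 0, 60]],
])

```text
time: 5.15
tool_pos: [0.4203, 0.1798, 0.0321]
tcp_rot: [2.129, 2.31, 0.003]
wrist_force: [-0.7, 6.0, 2.6]
width: 0.7
grip_force: 2.7
```

Emit:
play_rows([
  [[0, 0, 0, -0.08, 0, 0, 60], [0, 0, 0, -0.05, 0, 0, 60], [0, 0, 0, -0.04, 0, 0, 60], [0, 0, 0, -0.04, 0, 0, 60], [0, 0, 0, 0, 0, 0, 60]],
])

```text
time: 5.57
tool_pos: [0.4211, 0.1589, 0.0312]
tcp_rot: [2.128, 2.31, -0.001]
wrist_force: [-0.1, 2.2, 1.1]
width: 0.7
grip_force: 1.1
```

```bash
python3 - <<'E'
from h import *
go([[*rw(-.045,.286),.03]],1.655)
print(bot.read_state()['wrist_force']); c=bowl(); cv2.imwrite("pics/side1.png",c["image"][:,:,::-1]); bowl("top")
E
```

```text
t 5.57 pos [0.4211 0.1589 0.0312] turn units [-0.     0.001 -0.005]
 -> [0.421 0.152 0.03 ] shift units [-0.067 -0.007  0.012]
[-0.05377116  2.1957058   1.14935768]
bowl (array([0.4313, 0.063 ]), np.float64(0.0912), 206) riser xy [-0.0423  0.1963]
bowl (array([0.4295, 0.0556]), np.float64(0.0861), 59) riser xy [-0.0447  0.189 ]
```

View pics/side1.png

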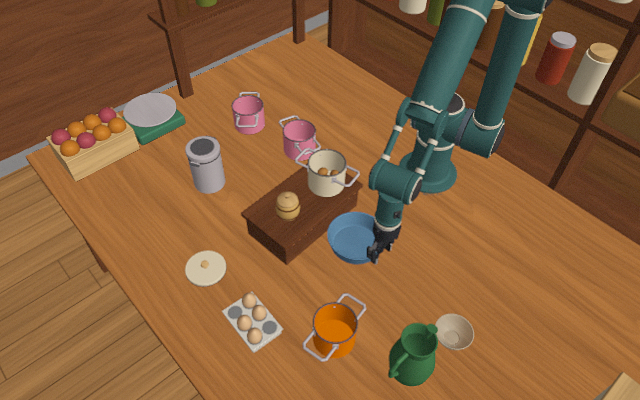

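The bowl, at about (355,240), now sits almost against the riser with the fingers behind its rim. A few more millimetres should close the gap.

Emit:
play_rows([
  [[0, 0, 0, -0.03, 0, 0, 60], [0, 0, 0, -0.03, 0, 0, 60], [0, 0, 0, -0.02, 0, 0, 60], [0, 0, 0, 0, 0, 0, 60]],
])

```text
time: 6.0
tool_pos: [0.4213, 0.1512, 0.031]
tcp_rot: [-2.128, -2.31, 0.002]
wrist_force: [0.2, 1.7, -0.0]
width: 0.702
grip_force: 1.2
```

Emit:
play_rows([
  [[0, 0, 0, 0.25, 0, 0, 60], [0, 0, 0, 0, 0, -0.35, 60], [0, 0, 0, 0, 0, -0.35, 60], [0, 0, 0, 0, 0, -0.35, 60], [0, 0, 0, 0, 0, -0.35, 60]],
])

```text
time: 6.42
tool_pos: [0.4186, 0.1756, 0.1719]
tcp_rot: [-2.128, -2.311, 0.005]
wrist_force: [0.6, 1.1, 0.6]
width: 0.703
grip_force: 0.0
```

Emit:
play_rows([
  [[0, 0, 0, 0, 0, -0.35, 34], [0, 0, 0, 0, 0, -0.35, 34], [0, 0, 0.235, 0, 0, -0.08, 34], [0, 0, 0.235, 0, 0, -0.08, 34], [0, 0, 0.235, 0, 0, -0.08, 34]],
])

```text
time: 6.83
tool_pos: [0.4196, 0.1757, 0.266]
tcp_rot: [2.505, 1.893, -0.001]
wrist_force: [-0.6, -0.3, -0.2]
width: 0.399
grip_force: 0.0
```

Emit:
play_rows([
  [[0, 0, 0.235, 0, 0, -0.08, 34], [0, 0, 0.235, 0, 0, -0.08, 34], [0, 0, 0.235, 0, 0, -0.08, 34], [0, 0, 0.235, 0, 0, -0.08, 34], [0, 0, 0.235, 0, 0, -0.08, 34]],
])

```text
time: 7.25
tool_pos: [0.4191, 0.1756, 0.3048]
tcp_rot: [2.946, 1.087, -0.004]
wrist_force: [0.9, 0.9, -0.2]
width: 0.398
grip_force: 0.0
```

Emit:
play_rows([
  [[0, 0, 0.235, 0, 0, -0.08, 34], [0, 0, 0.235, 0, 0, -0.08, 34], [0, 0, 0.235, 0, 0, -0.08, 34], [0, 0, 0.2, 0, 0, 0, 34]],
])

```text
time: 7.58
tool_pos: [0.4201, 0.1759, 0.3305]
tcp_rot: [3.115, 0.398, 0.002]
wrist_force: [0.5, 0.6, -0.4]
width: 0.396
grip_force: 0.0
```

```bash
python3 - <<'E'
from h import *
go([[.46,-.03,.33],[.417,-.2245,.33],[.417,-.2245,.171]],.265)
s=bot.read_state();print(np.round(s['q'],3),s['width'])
E
```

```text
t 7.58 pos [0.4201 0.1759 0.3305] turn units [ 0.003 -0.002 -0.021]
 -> [ 0.46 -0.03  0.33] shift units [-0.154  2.092  0.005]
 -> [ 0.417 -0.224  0.33 ] shift units [-0.924  1.764  0.   ]
 -> [ 0.417 -0.224  0.171] shift units [0.   0.   1.59]
[ 0.343 -0.21   1.91  -0.002  1.441  1.66 ] 0.3961771078750201
```

Emit:
play_rows([
  [[0, 0, -0.02, -0.026, 0.349, 0, 34], [0, 0, 0, -0.026, 0.349, 0, 34], [0, 0, 0, -0.026, 0.349, 0, 34], [0, 0, 0, -0.026, 0.349, 0, 34], [0, 0, 0, -0.026, 0.349, 0, 34]],
])

```text
time: 8.0
tool_pos: [0.4526, 0.0027, 0.3287]
tcp_rot: [3.112, 0.424, -0.003]
wrist_force: [0.6, -0.3, 0.3]
width: 0.398
grip_force: 0.0
```

Emit:
play_rows([
  [[0, 0, 0, -0.026, 0.349, 0, 34], [0, 0, 0, -0.154, 0.294, 0, 34], [0, 0, 0, -0.154, 0.294, 0, 34], [0, 0, 0, -0.154, 0.294, 0, 34], [0, 0, 0, -0.154, 0.294, 0, 34]],
])

```text
time: 8.42
tool_pos: [0.4307, -0.1612, 0.3285]
tcp_rot: [3.113, 0.423, -0.004]
wrist_force: [-0.4, -0.9, -0.5]
width: 0.398
grip_force: 0.0
```

Emit:
play_rows([
  [[0, 0, 0, -0.154, 0.294, 0, 34], [0, 0, 0, -0.154, 0.294, 0, 34], [0, 0, 0, 0, 0, 0, 34]],
])

```text
time: 8.67
tool_pos: [0.4159, -0.2292, 0.3284]
tcp_rot: [3.112, 0.415, -0.006]
wrist_force: [-0.2, 0.2, 0.6]
width: 0.401
grip_force: 0.0
```

```bash
python3 - <<'E'
from h import *
go([[.417,-.2245,.33],[.417,-.2245,.171]],.265)
bowl();bowl("top")
c=vision.read_camera("wrist"); np.savez("w.npz",**c); cv2.imwrite("pics/w.png",c["image"][:,:,::-1])
P=np.array([[.417,-.2245,.19]]); uv=cv2.projectPoints(P,cv2.Rodrigues(c["R"])[0],c["t"],c["K"],c["dist"])[0]; print("expected bar px",uv.round(1))
s=bot.read_state();print(np.round(s['q'],3),s['width'])
E
```

```text
t 8.67 pos [ 0.4159 -0.2292  0.3284] turn units [ 0.004  0.008 -0.   ]
 -> [ 0.417 -0.224  0.33 ] shift units [ 0.023 -0.043 -0.016]
 -> [ 0.417 -0.224  0.171] shift units [0.   0.   1.59]
bowl (array([0.4321, 0.0548]), np.float64(0.0906), 284) riser xy [-0.0422  0.188 ]
bowl (array([0.4297, 0.0485]), np.float64(0.0862), 37) riser xy [-0.0451  0.182 ]
expected bar px [[[322.7 191.2]]]
[-0.545 -0.17   1.88  -0.     1.433  0.757] 0.4047293849912105
```

View pics/w.png

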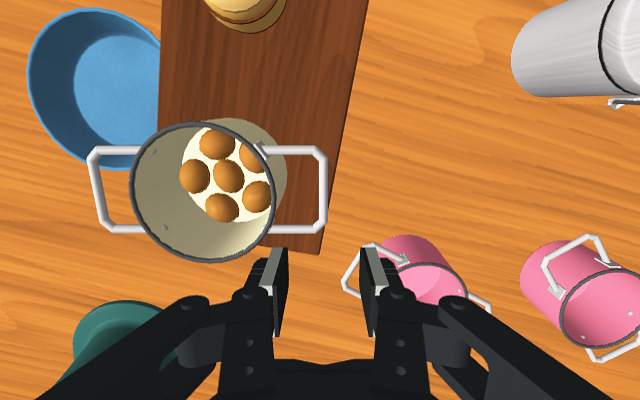

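The wrist view shows the back bar from (323,155) to (323,228), with its midpoint at (323,191). I predicted (322.7,191.2), so the bar pose is confirmed. I'll use the depth to check that the finger linkage clears the tin rim.

```bash
python3 - <<'E'
from h import *
c=np.load("w.npz"); X=cloud(c); s=bot.read_state(); R=Ro.from_rotvec(s["tcp_rot"])
T=R.inv().apply(X.reshape(-1,3)-s["tool_pos"])
m=(abs(T[:,0])<.06)&(abs(T[:,1])<.1)&(T[:,2]<.005)&(T[:,2]>-.12); T=T[m]
for a in range(0,110,8):
    k=(T[:,2]<-a/1e3)&(T[:,2]>-(a+8)/1e3); 
    if k.sum(): print(a,k.sum(),"y",(T[k,1].min()*1e3).round(1),(T[k,1].max()*1e3).round(1),"x",(T[k,0].min()*1e3).round(1),(T[k,0].max()*1e3).round(1))
E
```

```text
0 313 y -28.1 29.8 x -10.7 11.7
8 667 y -29.8 31.4 x -11.3 11.7
16 778 y -29.8 31.8 x -11.2 12.1
24 876 y -29.8 31.7 x -11.4 11.9
32 1252 y -27.4 29.2 x -11.3 12.5
40 1625 y -48.0 49.2 x -7.3 14.4
48 5565 y -50.7 52.0 x -12.8 14.5
56 5532 y -53.1 55.4 x -13.5 16.9
64 5300 y -57.2 59.0 x -12.1 18.0
72 9335 y -60.6 63.3 x -3.4 18.6
80 8217 y -62.3 64.9 x 5.6 18.7
88 1291 y -21.0 23.1 x 15.9 20.9
```

Emit:
play_rows([
  [[0, 0.008, 0, 0.023, -0.043, 0.3, 32], [0, 0, 0, 0, 0, 0.35, 32], [0, 0, 0, 0, 0, 0.35, 32], [0, 0, 0, 0, 0, 0.2, 32], [0, 0, 0, 0, 0, 0, 32]],
])

```text
time: 9.23
tool_pos: [0.4163, -0.2157, 0.2035]
tcp_rot: [-3.105, -0.426, 0.007]
wrist_force: [-0.6, 0.8, -0.9]
width: 0.375
grip_force: 0.0
```

```bash
python3 - <<'E'
from h import *
go([[.417,-.2245,.180]],.265)
s=bot.read_state();print(s['wrist_force'].round(1) if hasattr(s['wrist_force'],'round') else s['wrist_force'])
c=vision.read_camera("wrist"); X=cloud(c); im=c["image"].astype(int)
P=X.reshape(-1,3); R=Ro.from_rotvec(s["tcp_rot"]); T=R.inv().apply(P-s["tool_pos"])
print("px of bar",cv2.projectPoints(np.array([[.417,-.2245,.19]]),cv2.Rodrigues(c["R"])[0],c["t"],c["K"],c["dist"])[0].ravel())
cv2.imwrite("pics/w2.png",c["image"][:,:,::-1])
E
```

```text
t 9.23 pos [ 0.4163 -0.2157  0.2035] turn units [-0.016  0.007  0.015]
 -> [ 0.417 -0.224  0.18 ] shift units [-0.016  0.087  0.235]
[-0.6  0.8 -0.9]
px of bar [340.08342058 256.0736266 ]
```

View pics/w2.png

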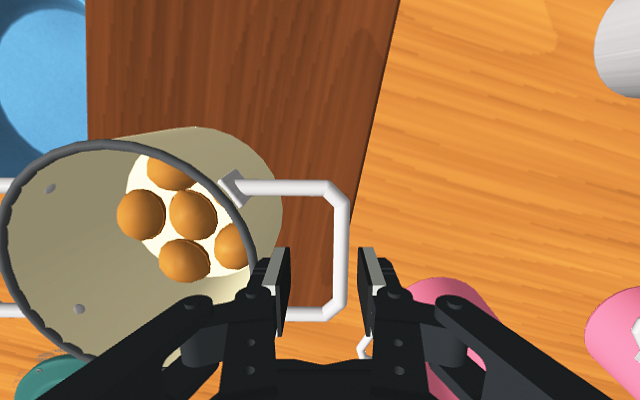

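The bar, at column 341 between pads at columns 288 and 360, sits about 8 mm towards the outer finger. I'll recentre before descending.

Emit:
play_rows([
  [[-0.016, 0.007, 0.015, -0.016, 0.087, 0, 32], [0, 0, 0, 0, 0, 0.13, 32], [0, 0, 0, 0, 0, 0.1, 32], [0, 0, 0, 0, 0, 0, 32], [0, 0, 0, 0, 0, 0, 32]],
])

```text
time: 9.7
tool_pos: [0.421, -0.2284, 0.187]
tcp_rot: [3.107, 0.411, 0.014]
wrist_force: [-0.8, 0.2, 0.1]
width: 0.376
grip_force: 0.0
```

```bash
python3 - <<'E'
from h import *
go([[.417,-.2245,.180]],.265)
E
```

```text
t 9.7 pos [ 0.421  -0.2284  0.187 ] turn units [ 0.017 -0.016 -0.004]
 -> [ 0.417 -0.224  0.18 ] shift units [-0.028 -0.048  0.07 ]
```

Emit:
play_rows([
  [[0, 0, 0, 0, 0, 0, 32], [0, 0, 0, 0, 0, 0, 32]],
])

```text
time: 9.87
tool_pos: [0.4212, -0.2286, 0.1873]
tcp_rot: [3.107, 0.41, 0.015]
wrist_force: [0.2, -0.3, 0.4]
width: 0.375
grip_force: 0.0
```

Emit:
play_rows([
  [[0, 0, 0, 0, 0, 0, 32], [0, 0, 0, 0, 0, 0, 32]],
])

```text
time: 10.03
tool_pos: [0.4209, -0.2284, 0.1868]
tcp_rot: [3.107, 0.411, 0.014]
wrist_force: [-0.1, 0.0, 0.2]
width: 0.373
grip_force: 0.0
```

Emit:
play_rows([
  [[0, 0, 0, 0, 0, 0, 32], [0, 0, 0, 0, 0, 0, 32]],
])

```text
time: 10.2
tool_pos: [0.4207, -0.2283, 0.1864]
tcp_rot: [3.108, 0.411, 0.014]
wrist_force: [-0.5, -0.1, 0.2]
width: 0.377
grip_force: 0.0
```

```bash
python3 - <<'E'
from h import *
go([[.417,-.2245,.180]],.265)
E
```

```text
t 10.2 pos [ 0.4207 -0.2283  0.1864] turn units [ 0.016 -0.015 -0.004]
 -> [ 0.417 -0.224  0.18 ] shift units [-0.026 -0.046  0.064]
```

Emit:
play_rows([
  [[0, 0, 0, -0.02, -0.04, 0.05, 32], [0, 0, 0, 0, 0, 0, 32], [0, 0, 0, 0, 0, 0, 0], [0, 0, 0, 0, 0, 0, 0], [0, 0, 0, 0, 0, 0, 0]],
], newtons=60)

```text
time: 10.62
tool_pos: [0.4176, -0.2247, 0.1812]
tcp_rot: [3.108, 0.411, 0.013]
wrist_force: [-0.6, 0.6, 0.5]
width: 0.062
grip_force: 58.6
```

Emit:
play_rows([
  [[0, 0, 0, 0, 0, 0, 0], [0, 0, 0, 0, 0, 0, 0], [0, 0, 0, 0, 0, 0, 0]],
])

```text
time: 10.87
tool_pos: [0.4176, -0.2247, 0.1812]
tcp_rot: [3.108, 0.411, 0.013]
wrist_force: [-1.4, 1.8, 1.0]
width: 0.065
grip_force: 58.7
```

```bash
python3 - <<'E'
from h import *
b=[.391+.0262-.0,-.128-.0965]
go([],.265)
s=bot.read_state(); print(s['width'],s['grip_force'],s['wrist_force'])
c=vision.read_camera("wrist"); cv2.imwrite("pics/w3.png",c["image"][:,:,::-1])
E
```

```text
t 10.87 pos [ 0.4176 -0.2247  0.1812] turn units [ 0.015 -0.014 -0.004]
0.06452897424189818 58.66482496261597 [-1.40640515  1.82124512  0.95304667]
```

Emit:
play_rows([
  [[0, 0, 0.045, 0.04, 0.005, 0, 0], [0, 0, 0.045, 0.04, 0.005, 0, 0], [0, 0, 0.045, 0.04, 0.005, 0, 0], [0, 0, 0.045, 0.04, 0.005, 0, 0], [0, 0, 0.045, 0.04, 0.005, 0, 0]],
])

```text
time: 11.33
tool_pos: [0.4371, -0.2232, 0.1811]
tcp_rot: [3.126, 0.235, 0.011]
wrist_force: [-2.8, 0.2, 1.6]
width: 0.061
grip_force: 59.1
```

Emit:
play_rows([
  [[0, 0, 0.045, 0.04, 0.005, 0, 0], [0, 0, 0.045, 0.04, 0.005, 0, 0], [0, 0, 0.045, 0.04, 0.005, 0, 0], [0, 0, 0, 0, 0, 0, 0], [0, 0, 0, 0, 0, 0, 0]],
])

```text
time: 11.75
tool_pos: [0.4499, -0.2232, 0.1812]
tcp_rot: [3.132, 0.131, 0.014]
wrist_force: [-0.8, -0.2, -2.1]
width: 0.061
grip_force: 58.7
```

```bash
cat >> h.py <<'E'
def tin(n="side",z=.21):
    c=vision.read_camera(n); X=cloud(c); P=X.reshape(-1,3)
    t=(abs(P[:,2]-z)<.006)&(P[:,0]>.3)&(P[:,0]<.52)&(P[:,1]>-.2)&(P[:,1]<0)
    f=circ(P[t,:2]); print("tin rim",n,f,"riser xy",toR(f[0]).round(4)); return c
E
python3 - <<'E'
from h import *
go([],.085); s=bot.read_state(); print(s['width'],s['grip_force'],s['wrist_force'], toR(s['tool_pos'])); print(np.round(s['q'],3))
c=tin(); d=tin("top"); bowl()
o=np.hstack([cv2.resize(a,(400,400),interpolation=cv2.INTER_CUBIC) for a in (d["image"][170:270,270:370],c["image"][130:270,240:380])])
cv2.imwrite("pics/c4.png",o[:,:,::-1])
E
```

```text
t 11.75 pos [ 0.4499 -0.2232  0.1812] turn units [ 0.014 -0.017 -0.003]
0.06069128395144388 58.66456747055054 [-0.75511155 -0.16359702 -2.11330311] [-0.04786277 -0.09043284]
[-5.090e-01 -3.400e-02  2.030e+00 -1.000e-03  1.135e+00  9.780e-01]
tin rim side (array([ 0.4415, -0.121 ]), np.float64(0.0586), 188) riser xy [-0.0476  0.0121]
tin rim top (array([ 0.4387, -0.1247]), np.float64(0.0589), 107) riser xy [-0.0508  0.0086]
bowl (array([0.4323, 0.0548]), np.float64(0.0906), 284) riser xy [-0.042  0.188]
```

View pics/c4.png

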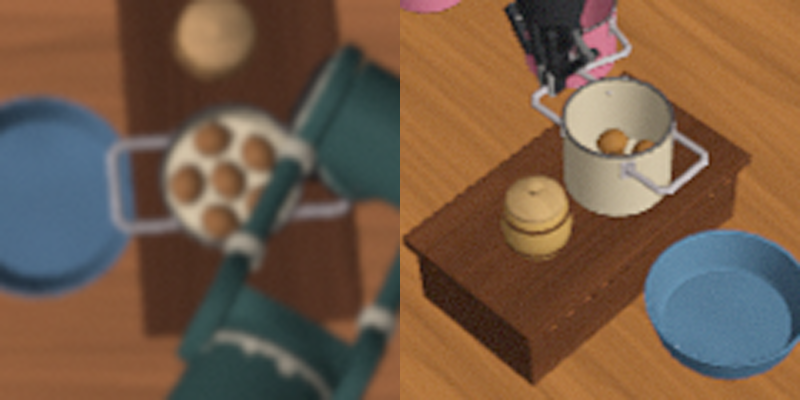

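The drag worked: the tin stands at riser (-0.049, 0.010), square to the edge, with the bowl against the riser in front of it. Next I'll compute the tipping arc.

```bash
cat > arc.py <<'E'
import numpy as np
def B(d):
    t=np.radians(d)
    if d<=90: return np.array([-160*np.cos(t)+80*np.sin(t),160*np.sin(t)+80*np.cos(t)])
    p=t-np.pi/2; return np.array([30+50*np.cos(p)+160*np.sin(p),160*np.cos(p)-50*np.sin(p)])
if __name__=="__main__":
    a=list(range(0,121,5))
    for i,j in zip(a,a[1:]): d=B(j)-B(i); print(j,"y %.3f z %.3f"%(-d[0]/100,-d[1]/100), B(j).round(0), "yr %.3f TCPz %.3f"%(.070+B(j)[0]/1e3,.110+B(j)[1]/1e3-.009))
E
python3 arc.py
```

```text
5 y -0.076 z -0.136 [-152.   94.] yr -0.082 TCPz 0.195
10 y -0.087 z -0.129 [-144.  107.] yr -0.074 TCPz 0.208
15 y -0.098 z -0.121 [-134.  119.] yr -0.064 TCPz 0.220
20 y -0.109 z -0.112 [-123.  130.] yr -0.053 TCPz 0.231
25 y -0.118 z -0.102 [-111.  140.] yr -0.041 TCPz 0.241
30 y -0.126 z -0.092 [-99. 149.] yr -0.029 TCPz 0.250
35 y -0.134 z -0.080 [-85. 157.] yr -0.015 TCPz 0.258
40 y -0.140 z -0.068 [-71. 164.] yr -0.001 TCPz 0.265
45 y -0.146 z -0.056 [-57. 170.] yr 0.013 TCPz 0.271
50 y -0.150 z -0.043 [-42. 174.] yr 0.028 TCPz 0.275
55 y -0.153 z -0.030 [-26. 177.] yr 0.044 TCPz 0.278
60 y -0.155 z -0.016 [-11. 179.] yr 0.059 TCPz 0.280
65 y -0.156 z -0.003 [  5. 179.] yr 0.075 TCPz 0.280
70 y -0.156 z 0.011 [ 20. 178.] yr 0.090 TCPz 0.279
75 y -0.154 z 0.025 [ 36. 175.] yr 0.106 TCPz 0.276
80 y -0.151 z 0.038 [ 51. 171.] yr 0.121 TCPz 0.272
85 y -0.147 z 0.051 [ 66. 166.] yr 0.136 TCPz 0.267
90 y -0.142 z 0.064 [ 80. 160.] yr 0.150 TCPz 0.261
95 y -0.138 z 0.050 [ 94. 155.] yr 0.164 TCPz 0.256
100 y -0.133 z 0.061 [107. 149.] yr 0.177 TCPz 0.250
105 y -0.127 z 0.073 [120. 142.] yr 0.190 TCPz 0.243
110 y -0.120 z 0.084 [132. 133.] yr 0.202 TCPz 0.234
115 y -0.112 z 0.094 [143. 124.] yr 0.213 TCPz 0.225
120 y -0.104 z 0.103 [153. 114.] yr 0.223 TCPz 0.215
```

Emit:
play_rows([
  [[0, 0, 0, -0.076, 0, -0.15, 0], [0, 0, 0, -0.087, 0, -0.13, 0], [0, 0, 0, -0.098, 0, -0.12, 0], [0, 0, 0, 0, 0, 0, 0]],
], newtons=30)

```text
time: 12.23
tool_pos: [0.4233, -0.2256, 0.2234]
tcp_rot: [3.131, 0.129, 0.018]
wrist_force: [-0.6, -1.3, -0.3]
width: 0.063
grip_force: 57.5
```

I put the forward shift in the x column by mistake, so the tool moved 26 mm along -x while lifting. I'll check the tin's state before correcting.

```bash
python3 - <<'E'
from h import *
s=bot.read_state(); print(s['width'],s['grip_force'],s['wrist_force'],toR(s['tool_pos']))
c=vision.read_camera("side"); d=vision.read_camera("wrist")
o=np.hstack([cv2.resize(c["image"][110:270,240:400],(400,400),interpolation=cv2.INTER_CUBIC),cv2.resize(d["image"][:,120:520],(400,400))])
cv2.imwrite("pics/c5.png",o[:,:,::-1])
E
```

```text
0.0631983675195822 57.473024725914 [-0.58586408 -1.30456633 -0.28460133] [-0.07462    -0.09057097]
```

View pics/c5.png

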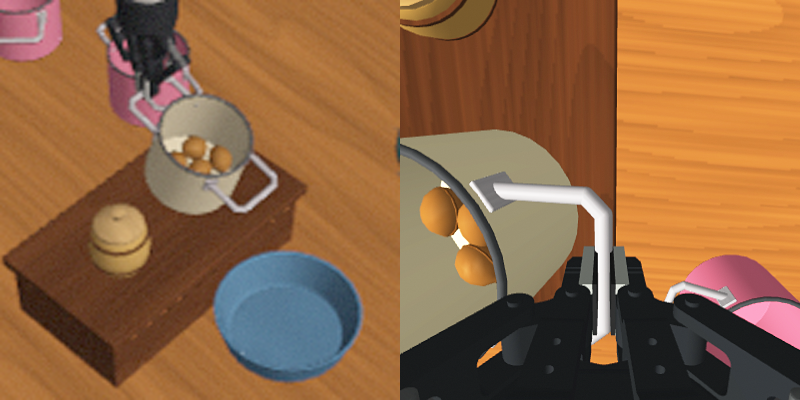

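The tin is still held, tilted about 15°, with all the walnuts inside (side crop around (200,155)). It slid with the tool, so I'll slide it back: 26 mm in +x and 26 mm forward along -y.

Emit:
play_rows([
  [[0, 0, 0, 0.05, -0.05, 0, 0], [0, 0, 0, 0.05, -0.05, 0, 0], [0, 0, 0, 0.05, -0.05, 0, 0], [0, 0, 0, 0.06, -0.06, 0, 0], [0, 0, 0, 0.05, -0.05, 0, 0]],
], newtons=40)

```text
time: 12.75
tool_pos: [0.4476, -0.1957, 0.2206]
tcp_rot: [3.134, 0.131, 0.012]
wrist_force: [-1.5, -1.5, 0.0]
width: 0.062
grip_force: 57.7
```

Emit:
play_rows([
  [[0, 0, 0, 0, 0, 0, 0], [0, 0, 0, 0, 0, 0, 0]],
])

```text
time: 12.92
tool_pos: [0.4472, -0.1952, 0.2203]
tcp_rot: [3.135, 0.132, 0.012]
wrist_force: [-0.3, 1.5, -3.1]
width: 0.065
grip_force: 57.1
```

```bash
python3 - <<'E'
from h import *
s=bot.read_state(); print(s['width'],s['grip_force'],s['wrist_force'],toR(s['tool_pos']),s['tool_pos'])
# cluster cream tin bottom/edges via cloud: points of tin in riser coords
for n in("side",):
    c=vision.read_camera(n); X=cloud(c); P=X.reshape(-1,3); im=c["image"].reshape(-1,3).astype(int)
    d=P[:,:2]-RC; x=d@RX; y=d@RY; z=P[:,2]
    m=(im.min(1)>130)&(x>-.14)&(x<.03)&(y>-.15)&(y<.2)&(z>.1)
    print("x",np.percentile(x[m],[1,99]).round(3)); 
    k=m&(abs(x+.049)<.02)
    for a in np.arange(.11,.26,.015):
        q=k&(z>a)&(z<a+.015); print(round(a,3),q.sum(),(y[q].min().round(3),y[q].max().round(3)) if q.sum() else "")
E
```

```text
0.06483535497013157 57.14399814605713 [-0.33705323  1.53418902 -3.09845629] [-0.04823835 -0.06238185] [ 0.44720457 -0.19523652  0.2202747 ]
x [-0.125  0.01 ]
0.11 6 (np.float64(0.072), np.float64(0.075))
0.125 27 (np.float64(-0.04), np.float64(0.08))
0.14 31 (np.float64(-0.037), np.float64(0.083))
0.155 27 (np.float64(-0.034), np.float64(0.089))
0.17 51 (np.float64(-0.032), np.float64(0.138))
0.185 27 (np.float64(-0.03), np.float64(0.098))
0.2 19 (np.float64(-0.024), np.float64(0.1))
0.215 21 (np.float64(-0.066), np.float64(-0.01))
0.23 10 (np.float64(-0.06), np.float64(-0.011))
0.245 0 
0.26 0
```

The pivot edge is at riser y≈0.072 and z=0.11, as planned. I'll continue the arc with the forward shift in the y column.

Emit:
play_rows([
  [[0, 0, 0, 0, -0.109, -0.112, 0], [0, 0, 0, 0, -0.118, -0.102, 0], [0, 0, 0, 0, -0.126, -0.092, 0], [0, 0, 0, 0, -0.134, -0.08, 0], [0, 0, 0, 0, 0, 0, 0]],
])

```text
time: 13.38
tool_pos: [0.4437, -0.1458, 0.2624]
tcp_rot: [3.133, 0.132, 0.021]
wrist_force: [0.8, 0.2, -5.7]
width: 0.063
grip_force: 55.6
```

```bash
cat >> h.py <<'E'
def prof():
    s=bot.read_state(); print("t",s["time"],round(s['width'],3),round(s['grip_force'],1),np.round(s['wrist_force'],1),toR(s['tool_pos']).round(4),np.round(s['tool_pos'],4))
    c=vision.read_camera("side"); X=cloud(c); P=X.reshape(-1,3); im=c["image"].reshape(-1,3).astype(int)
    d=P[:,:2]-RC; x=d@RX; y=d@RY; z=P[:,2]
    m=(im.min(1)>130)&(x>-.14)&(x<.03)&(y>-.15)&(y<.3)&(z>.06)
    print("x",np.percentile(x[m],[1,99]).round(3))
    k=m&(abs(x+.049)<.025)
    for a in np.arange(.06,.29,.015):
        q=k&(z>a)&(z<a+.015)
        if q.sum(): print(round(a,3),q.sum(),y[q].min().round(3),y[q].max().round(3))
    return c
E
python3 - <<'E'
from h import *
prof()
E
```

```text
t 13.3833 0.063 55.6 [ 0.8  0.2 -5.7] [-0.0476 -0.0129] [ 0.4437 -0.1458  0.2624]
x [-0.138  0.007]
0.12 7 0.042 0.058
0.135 14 0.015 0.153
0.15 52 -0.005 0.154
0.165 7 -0.009 0.002
0.18 2 0.032 0.126
0.195 2 -0.007 0.125
0.255 7 -0.019 -0.001
0.27 4 -0.013 -0.008
0.285 5 -0.003 0.001
```

```bash
cat >> h.py <<'E'
from scipy.optimize import least_squares
def fit(th0,p0,xc=-.049):
    """tin tilt (deg) and pivot (front bottom edge) y,z in riser frame"""
    Q=[]
    for n in ("side","top"):
        c=vision.read_camera(n); P=cloud(c).reshape(-1,3); im=c["image"].reshape(-1,3).astype(int)
        d=P[:,:2]-RC; x=d@RX; y=d@RY; z=P[:,2]
        m=(im[:,0]>120)&(im[:,0]-im[:,2]>12)&(im[:,0]-im[:,2]<75)&(abs(im[:,0]-im[:,1])<35)&(abs(x-xc)<.1)&(y>-.15)&(y<.3)&(z>.07)
        Q.append(np.c_[x,y,z][m]); 
    n0=len(Q[0]); Q=np.vstack(Q)
    def res(v,full=False):
        t=np.radians(v[0]); c_,s_=np.cos(t),np.sin(t)
        dy=Q[:,1]-v[1]; dz=Q[:,2]-v[2]
        ty=dy*c_-dz*s_-.06; tz=dy*s_+dz*c_      # tin frame
        tx=Q[:,0]-v[3]
        r=np.hypot(tx,ty)
        wall=np.hypot(r-.0585,np.maximum(0,np.maximum(tz-.1,-tz)))
        floor=np.hypot(np.maximum(0,r-.0585),tz-.0015)
        return np.minimum(wall,floor)
    best=min((least_squares(res,[t,*p0,xc],loss="soft_l1",f_scale=.003,x_scale=[5,.01,.01,.01]) for t in (th0-12,th0,th0+12)),key=lambda o:o.cost)
    e=res(best.x); print("tilt %.1f pivot yr %.3f z %.3f xr %.3f"%tuple(best.x),"n",n0,len(Q),"med err mm",(np.median(e)*1e3).round(1),"in",(e<.006).mean().round(2))
E
python3 - <<'E'
from h import *
fit(35,(.07,.11))
E
```

```text
tilt 40.9 pivot yr -0.023 z 0.232 xr -0.047 n 1660 1787 med err mm 22.9 in 0.13
```

```bash
sed -i 's/(im\[:,0\]>120)&/(im[:,2]>95)\&/; s/(abs(x-xc)<.1)/(abs(x-xc)<.068)/; s/&(z>.07)$/\&(z>.10)/' h.py; python3 - <<'E'
from h import *
fit(35,(.07,.11))
c=vision.read_camera("side"); cv2.imwrite("pics/c6.png",cv2.resize(c["image"][90:290,240:440],(600,600),interpolation=cv2.INTER_CUBIC)[:,:,::-1])
E
```

```text
tilt 39.2 pivot yr -0.023 z 0.226 xr -0.046 n 1492 1577 med err mm 18.9 in 0.16
```

View pics/c6.png

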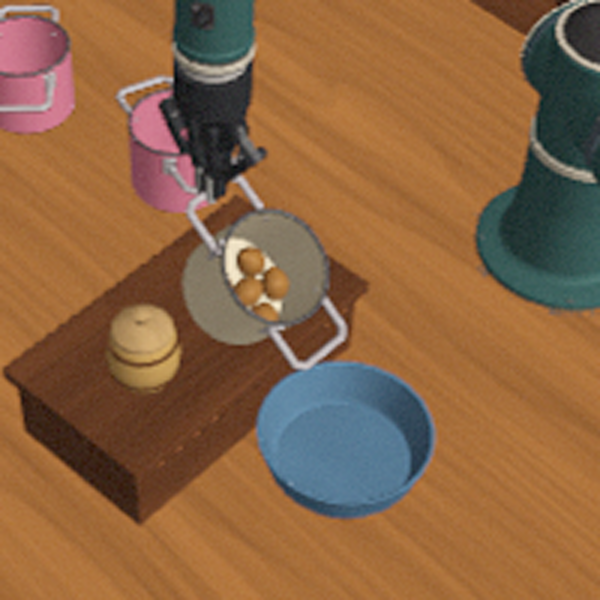

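The side view shows the tin tipped about 35–40°, front edge on the riser, walnuts inside and the bowl below the edge. The fit's colour mask needs a fix.

```bash
python3 - <<'E'
s=open('h.py').read().split("\n")
for i,l in enumerate(s):
    if l.strip().startswith("m=(im[:,2]>95)"):
        s[i]='''        t=np.radians(th0); cy=p0[0]-.06*np.cos(t)+.05*np.sin(t); cz=p0[1]+.06*np.sin(t)+.05*np.cos(t)
        m=(im[:,2]>60)&(im[:,0]-im[:,2]>8)&(im[:,2]>.6*im[:,0])&(im[:,0]>=im[:,1])&(abs(x-xc)<.07)&(np.hypot(y-cy,z-cz)<.09)'''
open('h.py','w').write("\n".join(s))
E
python3 - <<'E'
from h import *
fit(37,(.07,.11))
E
```

```text
tilt 34.8 pivot yr -0.028 z 0.182 xr -0.046 n 1352 1960 med err mm 2.1 in 0.92
```

```bash
sed -i 's/ty=dy\*c_-dz\*s_-.06/ty=dy*c_-dz*s_+.06/' h.py; grep -n "+.06; tz" h.py
```

```text
65:        ty=dy*c_-dz*s_+.06; tz=dy*s_+dz*c_      # tin frame
```

Emit:
play_rows([
  [[0, 0, 0, 0, -0.14, -0.06, 0], [0, 0, 0, 0, -0.146, -0.05, 0], [0, 0, 0, 0, -0.15, -0.04, 0], [0, 0, 0, 0, -0.153, -0.03, 0], [0, 0, 0, 0, 0, 0, 0]],
])

```text
time: 14.2
tool_pos: [0.4387, -0.0883, 0.2791]
tcp_rot: [3.133, 0.131, 0.019]
wrist_force: [-0.4, -1.2, 4.1]
width: 0.06
grip_force: 55.0
```

```bash
python3 - <<'E'
from h import *
s=bot.read_state(); print(np.round(s['wrist_force'],1),toR(s['tool_pos']).round(4),np.round(s['tool_pos'],4),np.round(s['q'],2))
fit(55,(.07,.11))
E
```

```text
[-0.4 -1.2  4.1] [-0.0477  0.0448] [ 0.4387 -0.0883  0.2791] [-0.25 -0.22  2.01 -0.    1.34  1.24]
tilt 55.1 pivot yr 0.073 z 0.111 xr -0.046 n 1487 1821 med err mm 1.7 in 0.94
```

The fit gives a tilt of 55° with the pivot at y 0.073 and z 0.111, so it's on plan.

Emit:
play_rows([
  [[0, 0, 0, 0, -0.155, -0.016, 0], [0, 0, 0, 0, -0.156, -0.003, 0], [0, 0, 0, 0, -0.156, 0.011, 0], [0, 0, 0, 0, -0.154, 0.025, 0], [0, 0, 0, 0, 0, 0, 0]],
])

```text
time: 14.72
tool_pos: [0.4334, -0.0259, 0.2761]
tcp_rot: [3.135, 0.131, 0.017]
wrist_force: [-0.1, 1.3, 7.1]
width: 0.059
grip_force: 55.9
```

```bash
python3 - <<'E'
from h import *
s=bot.read_state(); print(np.round(s['wrist_force'],1),toR(s['tool_pos']).round(4),np.round(s['tool_pos'],4),np.round(s['q'],2))
fit(75,(.07,.11)); bowl()
E
```

```text
[-0.1  1.3  7.1] [-0.0477  0.1075] [ 0.4334 -0.0259  0.2761] [-0.12 -0.24  2.03 -0.    1.34  1.37]
tilt 75.2 pivot yr 0.073 z 0.109 xr -0.046 n 1626 1809 med err mm 1.8 in 0.95
bowl (array([0.4321, 0.0551]), np.float64(0.0905), 242) riser xy [-0.0421  0.1883]
```

Emit:
play_rows([
  [[0, 0, 0, 0, -0.151, 0.035, 0], [0, 0, 0, 0, -0.147, 0.048, 0], [0, 0, 0, 0, -0.142, 0.06, 0], [0, 0, 0, 0, 0, 0, 0], [0, 0, 0, 0, 0, 0, 0]],
])

```text
time: 15.28
tool_pos: [0.43, 0.0167, 0.2611]
tcp_rot: [3.134, 0.131, 0.016]
wrist_force: [-0.1, 1.6, 6.2]
width: 0.061
grip_force: 56.9
```

Emit:
play_rows([
  [[0, 0, 0, 0, -0.138, 0.05, 0], [0, 0, 0, 0, -0.133, 0.061, 0], [0, 0, 0, 0, 0, 0, 0], [0, 0, 0, 0, 0, 0, 0], [0, 0, 0, 0, 0, 0, 0]],
])

```text
time: 15.7
tool_pos: [0.4278, 0.044, 0.2499]
tcp_rot: [3.136, 0.13, 0.016]
wrist_force: [-0.2, 2.7, 5.7]
width: 0.061
grip_force: 55.8
```

```bash
cat >> h.py <<'E'
def nuts():
    c=vision.read_camera("side"); P=cloud(c).reshape(-1,3); im=c["image"].reshape(-1,3).astype(int)
    d=P[:,:2]-RC; x=d@RX; y=d@RY; z=P[:,2]
    b=(np.hypot(x+.042,y-.187)<.09)&(z<.08)
    k=b&(im[:,0]>im[:,2]+25)&(z>.005); print("\nbrown px in bowl",k.sum(), "z",np.percentile(z[k],[5,95]).round(3) if k.sum() else "")
    m=k.reshape(c["depth"].shape).astype(np.uint8); n,_,st,ce=cv2.connectedComponentsWithStats(m); print([(int(s[4]),tuple(q.round().astype(int).tolist())) for s,q in zip(st[1:],ce[1:]) if s[4]>15])
    return c
E
python3 - <<'E'
from h import *
s=bot.read_state(); print(np.round(s['wrist_force'],1),toR(s['tool_pos']).round(4),np.round(s['tool_pos'],4),np.round(s['q'],2))
fit(100,(.07,.12)); bowl(); nuts()
E
```

```text
[-0.2  2.7  5.7] [-0.0473  0.1777] [0.4278 0.044  0.2499] [ 0.05 -0.24  2.08 -0.    1.29  1.54]
tilt 101.1 pivot yr 0.067 z 0.116 xr -0.046 n 1323 1926 med err mm 1.8 in 0.94
bowl (array([0.4323, 0.0553]), np.float64(0.0905), 224) riser xy [-0.0419  0.1885]

brown px in bowl 226 z [0.012 0.065]
[(116, (361, 241)), (85, (374, 243))]
```

Tilt is 101° and walnuts are arriving in the bowl. Going on to about 112°.

Emit:
play_rows([
  [[0, 0, 0, 0, -0.127, 0.073, 0], [0, 0, 0, 0, 0, 0, 0], [0, 0, 0, 0, -0.12, 0.084, 0], [0, 0, 0, 0, 0, 0, 0], [0, 0, 0, 0, 0, 0, 0]],
])

```text
time: 16.32
tool_pos: [0.4256, 0.0688, 0.2335]
tcp_rot: [3.136, 0.13, 0.015]
wrist_force: [-0.2, 5.4, 5.0]
width: 0.064
grip_force: 56.3
```

Emit:
play_rows([
  [[0, 0, 0, 0, -0.06, 0.05, 0], [0, 0, 0, 0, 0, 0, 0], [0, 0, 0, 0, 0, 0, 0], [0, 0, 0, 0, 0, 0, 0], [0, 0, 0, 0, 0, 0, 0]],
])

```text
time: 16.73
tool_pos: [0.4253, 0.0743, 0.2288]
tcp_rot: [3.135, 0.129, 0.015]
wrist_force: [0.3, 3.7, 5.3]
width: 0.066
grip_force: 56.3
```

```bash
python3 - <<'E'
from h import *
s=bot.read_state(); print(np.round(s['wrist_force'],1),toR(s['tool_pos']).round(4),np.round(s['tool_pos'],4),np.round(s['q'],2))
fit(112,(.07,.12)); bowl(); nuts()
E
```

```text
[0.3 3.7 5.3] [-0.0473  0.208 ] [0.4253 0.0743 0.2288] [ 0.12 -0.22  2.1  -0.01  1.25  1.61]
tilt 112.8 pivot yr 0.070 z 0.121 xr -0.046 n 1189 2063 med err mm 1.7 in 0.97
bowl (array([0.4325, 0.0555]), np.float64(0.0901), 215) riser xy [-0.0417  0.1887]

brown px in bowl 457 z [0.014 0.039]
[(154, (359, 234)), (206, (369, 245)), (70, (347, 247))]
```

Emit:
play_rows([
  [[0, 0, 0, 0, -0.06, 0.05, 0], [0, 0, 0, 0, 0, 0, 0], [0, 0, 0, 0, 0, 0, 0], [0, 0, 0, 0, 0, 0, 0], [0, 0, 0, 0, 0.06, -0.05, 0]],
])

```text
time: 17.35
tool_pos: [0.4242, 0.075, 0.2277]
tcp_rot: [3.136, 0.13, 0.012]
wrist_force: [-0.3, 6.0, 4.3]
width: 0.061
grip_force: 56.9
```

Emit:
play_rows([
  [[0, 0, 0, 0, 0.06, -0.05, 0], [0, 0, 0, 0, 0.12, -0.084, 0], [0, 0, 0, 0, 0.127, -0.073, 0], [0, 0, 0, 0, 0.133, -0.061, 0], [0, 0, 0, 0, 0.138, -0.05, 0]],
])

```text
time: 17.77
tool_pos: [0.4301, 0.0165, 0.2625]
tcp_rot: [3.134, 0.13, 0.019]
wrist_force: [0.6, 7.5, 13.0]
width: 0.066
grip_force: 57.3
```

Emit:
play_rows([
  [[0, 0, 0, 0, 0.142, -0.06, 0], [0, 0, 0, 0, 0.147, -0.048, 0], [0, 0, 0, 0, 0.151, -0.035, 0], [0, 0, 0, 0, 0, 0, 0], [0, 0, 0, 0, 0, 0, 0]],
])

```text
time: 18.18
tool_pos: [0.4331, -0.0282, 0.276]
tcp_rot: [3.133, 0.126, 0.016]
wrist_force: [-0.0, 3.1, 8.0]
width: 0.059
grip_force: 56.8
```

```bash
python3 - <<'E'
from h import *
s=bot.read_state(); print(np.round(s['wrist_force'],1),toR(s['tool_pos']).round(4),np.round(s['tool_pos'],4),np.round(s['q'],2))
fit(75,(.07,.11)); bowl(); nuts()
E
```

```text
[-0.   3.1  8. ] [-0.0482  0.1052] [ 0.4331 -0.0282  0.276 ] [-0.12 -0.24  2.03 -0.    1.34  1.37]
tilt 74.3 pivot yr 0.074 z 0.109 xr -0.046 n 1655 1836 med err mm 1.7 in 0.95
bowl (array([0.4324, 0.055 ]), np.float64(0.0904), 242) riser xy [-0.0418  0.1882]

brown px in bowl 462 z [0.016 0.039]
[(157, (360, 235)), (205, (369, 245)), (77, (347, 248))]
```

Emit:
play_rows([
  [[0, 0, 0, 0, 0.154, -0.025, 0], [0, 0, 0, 0, 0.156, -0.011, 0], [0, 0, 0, 0, 0.156, 0.003, 0], [0, 0, 0, 0, 0.155, 0.016, 0], [0, 0, 0, 0, 0, 0, 0]],
])

```text
time: 18.8
tool_pos: [0.4376, -0.0917, 0.2769]
tcp_rot: [3.13, 0.127, 0.012]
wrist_force: [-0.2, -1.3, 5.1]
width: 0.061
grip_force: 57.3
```

```bash
python3 - <<'E'
from h import *
s=bot.read_state(); print(np.round(s['wrist_force'],1),toR(s['tool_pos']).round(4),np.round(s['tool_pos'],4))
fit(56,(.07,.11)); nuts()
E
```

```text
[-0.2 -1.3  5.1] [-0.049   0.0416] [ 0.4376 -0.0917  0.2769]
tilt 54.5 pivot yr 0.071 z 0.109 xr -0.046 n 1665 2000 med err mm 1.7 in 0.95

brown px in bowl 459 z [0.016 0.04 ]
[(157, (360, 234)), (203, (369, 245)), (78, (347, 248))]
```

Emit:
play_rows([
  [[0, 0, 0, 0, 0.153, 0.03, 0], [0, 0, 0, 0, 0.15, 0.043, 0], [0, 0, 0, 0, 0.146, 0.056, 0], [0, 0, 0, 0, 0.14, 0.068, 0], [0, 0, 0, 0, 0.134, 0.08, 0]],
])

```text
time: 19.37
tool_pos: [0.4442, -0.1623, 0.2501]
tcp_rot: [3.131, 0.13, 0.015]
wrist_force: [0.5, -1.4, 2.8]
width: 0.059
grip_force: 59.0
```

Emit:
play_rows([
  [[0, 0, 0, 0, 0.126, 0.092, 0], [0, 0, 0, 0, 0.118, 0.102, 0], [0, 0, 0, 0, 0.109, 0.112, 0], [0, 0, 0, 0, 0, 0, 0], [0, 0, 0, 0, 0, 0, 0]],
])

```text
time: 19.78
tool_pos: [0.4463, -0.1971, 0.2174]
tcp_rot: [3.135, 0.128, 0.009]
wrist_force: [0.2, -1.9, 0.1]
width: 0.062
grip_force: 60.2
```

```bash
python3 - <<'E'
from h import *
s=bot.read_state(); print(np.round(s['wrist_force'],1),toR(s['tool_pos']).round(4),np.round(s['tool_pos'],4))
fit(15,(.07,.11))
E
```

```text
[ 0.2 -1.9  0.1] [-0.0493 -0.0642] [ 0.4463 -0.1971  0.2174]
tilt 14.1 pivot yr 0.073 z 0.112 xr -0.046 n 1625 2490 med err mm 2.0 in 0.91
```

Emit:
play_rows([
  [[0, 0, 0, 0, 0.095, 0.115, 0], [0, 0, 0, 0, 0.087, 0.12, 0], [0, 0, 0, 0, 0.045, 0.07, 0], [0, 0, 0, 0, 0.03, 0.045, 0], [0, 0, 0, 0, 0, 0, 0]],
])

```text
time: 20.3
tool_pos: [0.4487, -0.2225, 0.1827]
tcp_rot: [3.135, 0.128, 0.01]
wrist_force: [0.9, 2.1, -0.6]
width: 0.063
grip_force: 59.4
```

```bash
python3 - <<'E'
from h import *
s=bot.read_state(); print(np.round(s['wrist_force'],1),toR(s['tool_pos']).round(4),np.round(s['tool_pos'],4))
fit(2,(.07,.11))
E
```

```text
[ 0.9  2.1 -0.6] [-0.049  -0.0896] [ 0.4487 -0.2225  0.1827]
tilt 0.3 pivot yr 0.072 z 0.114 xr -0.046 n 1619 2502 med err mm 1.9 in 0.9
```

Emit:
play_rows([
  [[0, 0, 0, 0, 0, 0.015, 0], [0, 0, 0, 0, 0, 0, 0], [0, 0, 0, 0, 0, 0, 15], [0, 0, 0, 0, 0, 0, 30], [0, 0, 0, 0, 0, 0, 32]],
])

```text
time: 20.82
tool_pos: [0.4502, -0.2231, 0.184]
tcp_rot: [3.131, 0.13, 0.016]
wrist_force: [0.2, 0.2, -0.5]
width: 0.369
grip_force: 0.0
```

Emit:
play_rows([
  [[0, 0, 0, 0, 0, 0, 32], [0, 0, 0, 0, 0, -0.1, 32], [0, 0, 0, 0, 0, -0.2, 32], [0, 0, 0, 0, 0, -0.3, 32], [0, 0, 0, 0, 0, -0.35, 32]],
])

```text
time: 21.23
tool_pos: [0.4476, -0.2215, 0.2782]
tcp_rot: [3.135, 0.13, 0.009]
wrist_force: [-0.2, -1.5, -0.5]
width: 0.377
grip_force: 0.0
```

Emit:
play_rows([
  [[0, 0, 0, 0, 0.1, -0.35, 32], [0, 0, 0, 0, 0.3, -0.2, 32], [0, 0, 0, 0, 0.35, 0, 32], [0, 0, 0, 0, 0.35, 0, 32], [0, 0, 0, 0, 0, 0, 32]],
])

```text
time: 21.65
tool_pos: [0.4577, -0.3368, 0.3354]
tcp_rot: [3.128, 0.125, 0.016]
wrist_force: [0.8, -0.4, -1.3]
width: 0.372
grip_force: 0.0
```

```bash
python3 - <<'E'
from h import *
s=bot.read_state(); print(s["time"],np.round(s['wrist_force'],1),toR(s['tool_pos']).round(4),np.round(s['tool_pos'],4))
fit(0,(.07,.11)); c=nuts(); tin(); d=bowl("top")
o=np.hstack([cv2.resize(d["image"][170:270,220:370],(600,400),interpolation=cv2.INTER_CUBIC)[:,:400],cv2.resize(c["image"][140:280,260:400],(400,400),interpolation=cv2.INTER_CUBIC)])
cv2.imwrite("pics/c7.png",o[:,:,::-1])
E
```

```text
21.65 [ 0.8 -0.4 -1.3] [-0.0497 -0.2044] [ 0.4577 -0.3368  0.3354]
tilt -0.8 pivot yr 0.072 z 0.114 xr -0.046 n 1608 2750 med err mm 1.9 in 0.88

brown px in bowl 464 z [0.015 0.039]
[(157, (360, 235)), (203, (369, 245)), (79, (347, 248))]
tin rim side (array([ 0.4447, -0.1212]), np.float64(0.0585), 179) riser xy [-0.0445  0.0116]
bowl (array([0.4292, 0.0491]), np.float64(0.0869), 46) riser xy [-0.0455  0.1826]
```

View pics/c7.png

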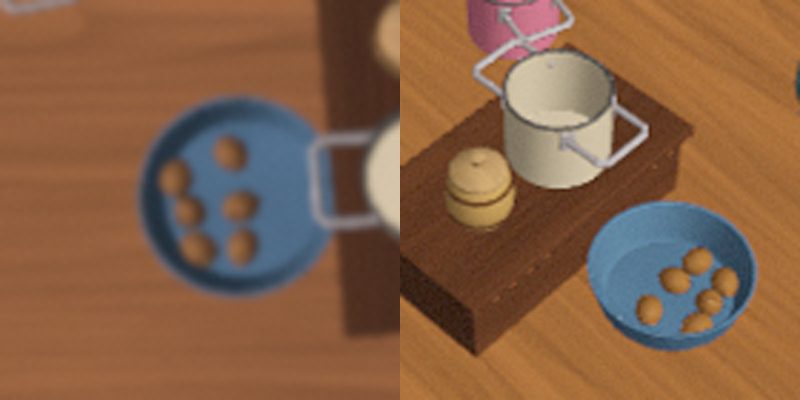

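All six walnuts lie in the bowl: the left crop shows them at (231,152), (176,177), (189,211), (240,206), (197,248) and (242,246). The empty tin stands upright on the riser and the gripper is clear of everything.

```bash
python3 -c "
from workcell import bot
print(bot.finish_job())"
```

```text
the job is handed in; nothing more can be done
None
```

The job is handed in, with no verdict returned: my last camera check showed the bowl against the riser, all six walnuts in it, and the empty tin upright on the riser; a mis-entered first tipping move slid the tin 26 mm along the riser, and I slid it back before pouring.

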